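# Fit the label magazine and cycle the feed

## Task

Take the label magazine out of the blue parking rack and seat it fully home, upright, on the two pegs of the label dispenser, without letting it fall. Then draw the dispenser's red feed slide all the way to its stop and let go, so that it snaps back and the magazine stays seated. Do not disturb the other things on the table.

Things in the scene. Friction and masses are not known exactly. Their poses are not given: they have to be found in the camera images.
- magazine: Loose grey label magazine with a black foot: an upright box 56 x 56 mm, 70 mm tall, about 250 g, sturdy (20 to 30 N of grip is right). Origin at the centre of its underside, z up. Its x faces carry a white window, its y faces a black panel. It starts standing in the rack, its x and y along the rack's. It fits the pegs either way round (half a turn), but not a quarter turn off.
- sockets (a point): Centre of the magazine's underside, axes as the magazine's. Two round sockets, 15 mm wide and 18 mm deep, open downward at y = -15 and +15 mm; the orange stripe on the magazine's top runs the same way, along y.
- rack: Fixed blue parking rack; origin at the centre of its underside. The magazine stands on its floor, 6 mm above the table (74 x 90 mm). Two cheeks 58 mm long (x), 8 mm thick, 3 mm off the magazine's y faces and as high as its top (76 mm), leave only its x faces open for fingers: hold it across x to take it out. A lip 14 mm high runs past each x face, out to x = +-36 mm.
- dispenser: Fixed white label dispenser; origin on the table under the seat centre, x to its back, y to its left. Base plate +-75 mm in x, -178 to +48 mm in y, 18 mm thick. A grey front guide (10 mm) and rear housing (32 mm) stand 5 mm off the seated magazine's x faces, as high as its top (88 mm over the table): only its y faces stay open there, so it must go in held across y.
- seat (a point): Centre of the seat, on top of the base plate (18 mm above the table), axes as the dispenser's: the seated magazine's underside centre comes here. Two steel pegs 11 mm in diameter and 14 mm tall, tapered from half height to 5 mm at the tip, stand at y = -15 and +15 mm of it; orange marks beside them show the line of the magazine's stripe.
- slide_knob (a point): Centre of the top of the red knob of the feed slide, which is 20 mm (x) x 16 mm (y) and stands 36 mm above its steel shoe; its top is 60 mm above the table, 42 mm above the base plate. Axes as the dispenser's. At rest it is at x = 22, y = -130 mm of the dispenser.
- feed_slide (a joint): Feed slide: 0 m at rest, grows as the knob is drawn along the dispenser's -x (toward its front) to the stop at 0.040 m. A spring pulls it back (about 1 N at rest, 5 N at the stop) as soon as it is released.
- label_roll: Loose bystander, the thick white label roll (73 across, height 50 mm), origin under its centre: leave it where it is.
- yellow_pad: Loose bystander, the yellow sticky-note pad (68 x 68 x 16 mm), origin under its centre: leave it where it is.
- red_marker: Loose bystander, the red marker (lying, 16 x 136 mm), origin under its centre: leave it where it is.
- carton: Loose bystander, the small brown carton (62 x 101 x 40 mm), origin under its centre: leave it where it is.
- desk_stapler: Loose bystander, the red stapler (145 x 36 x 53 mm), origin under its centre: leave it where it is.
- tape_roll: Loose bystander, the narrow tape roll (94 across, height 25 mm), origin under its centre: leave it where it is.

How it is judged:
By the outcome, as a careful person would: the job done as asked, in the order asked, and still so for the second after the job is handed in, with the robot touching nothing.
It also fails if it takes over 62 s, if anything falls off the work surface, if the arm or the gripper's body presses on something with over 40 N, if the wrist force passes 120 N, or if a joint passes its speed limit or range.

## Robot

A 6-joint arm with a two-finger parallel gripper is mounted at the origin on a cart in front of the work surface, level with it; the furniture and walls round the work are solid. World frame = base frame: x ahead of the robot, y to its left, z up, the work surface at z = 0. Lengths are in m, angles in rad, forces in N, time in s.
With the tool pointing down it reaches from about 0.375 to 0.975 m from the base axis. Payload 3.8 kg.
Tool frame: the origin (TCP) lies at the very end of the fingers, on their centre line; the grasp point (between the pads) lies bot.hold_point_z behind it (bot.hold_point_z is the distance from the TCP to the grasp point, in m); z points along the fingers, y is the line along which they close (so a half turn about z gives the same grasp; the last joint's range is limited). The gripper opens to 85 mm and grips with 20 to 120 N. Pads are 22 mm wide; open, the fingers measure 114 mm over their backs; the gripper's body (76 mm by 85 mm) begins 54 mm behind the grasp point. The pads swing forward as they close: fully open they stand 13 mm farther back than shut.
Start: joints at [-1.205, 0.264, 1.604, -0, 1.274, -0.037], TCP at [0.265, -0.621, 0.231] pointing down, gripper open.
Joint ranges: [-2.63, 2.63], [-0.94, 2.18], [0.31, 2.57], [-1.31, 4.45], [0, 2.66], [-2.55, 2.55]. Speed limits (rad/s): [2.57, 2.57, 3.14, 3.14, 3.14, 3.14].

## Interface

Orientations are given as a rotation vector (axis times angle).
In Python, from workcell import bot, imaging, ticket, read_state gives the robot as it stands (bot), with the cameras (imaging), the job (ticket) and the readings as plain functions.
- The arm moves only by the tool jog_arm, called after "Request:" as name([rows], argument=value, ...), one row to a line, values as JSON. Schema: {"type":"object","properties":{"moves":{"type":"array","items":{"type":"array","items":{"type":"number"},"minItems":4,"maxItems":4},"minItems":1,"maxItems":5},"aperture":{"type":"number"},"clamp_n":{"type":"number"},"only":{"type":"string"},"quiet":{"type":"boolean"},"lines":{"type":"string"}},"required":["moves"],"additionalProperties":false}. moves is a list of rows, 1 to 5 of them, each of 4 numbers: dx, dy, dz in m, then a turn about the tool's z in rad; each row shifts and turns the commanded pose from where the row before left it, along the tool's axes as they then stand; what a row does not reach is not made up. A row lasts 1/8 s, in which the tool goes at most 0.0625 m and 0.188 rad, less where a joint would pass 70% of its speed; a pose out of reach is approached as far as the arm can. aperture is the opening from 0.0 (shut) to 1.0 (fully open), set as the call begins (left out keeps the last). The fingers move at their own pace and stop on an object; clamp_n is the grip in N (left out, the last holds). Time passes only in rows, so rows that do not move let the fingers close. The tool returns the time, the measured TCP pose, the force, the opening and the grip force at its end. only (a regular expression) keeps the lines of the reply that match it, lines (a string "A,B") keeps lines A to B, and quiet returns only ok. Input that does not fit is refused with a message, and nothing moves.
- read_state(): the state, without advancing time (a new reading comes with each control period).
- imaging.read_camera(name): name is "scene" or "top" or "wrist"; returns the picture (400x640x3 uint8, red, green, blue); there is no depth.
- imaging.camera_info(name): a dict with "intrinsics" (3x3 intrinsics, pixels), "extrinsics" (4x4, takes a point from camera to world coordinates). Camera axes: x right, y down, z forward; pixel columns grow to the right and rows downward; lengths in m; the calibration is good to about 2 mm. A picture is of the moment at which its call begins: read the wrist's pose just before it. camera_info takes no time and is no camera call; for the wrist camera it gives the pose at the moment of the call.
- ticket.finish_job(): hands the job in; it is judged then, once.
The state is a dict: "time": time; "q": joint angles; "joint_vel": joint speeds; "joint_torque": joint torques, N m; "tool_pos": TCP position; "tcp_rot": TCP orientation; "wrist_force": force on the tool from outside, world axes, zero at the start; "torque": the same for the moment, N m; "width": opening from 0.0 (shut) to 1.0 (fully open); "grip_force": force on a finger pad.
Only numpy, scipy, OpenCV 4.12 (cv2) and the standard library are available. Lean on these libraries where they do the work, as an engineer would, in place of code of your own. Each camera call takes 0.05 s, during which the arm holds its last target. There are 200 camera calls.

## Working session

There is one attempt and no reset: what is moved stays moved. The work goes in short steps, Python scripts to look and compute and a tool call to move; the robot and the scene stay as the last step left them, time stands still between calls to the robot, and variables do not carry over. Pictures are saved under pics/ and viewed, at most 12 in all, crops included, and the job is handed in when it is done.

```bash
ls; mkdir -p pics; python3 - <<'E'
from workcell import bot, imaging, ticket, read_state
import cv2,numpy as np
for n in("scene","top"):
    im=imaging.read_camera(n); cv2.imwrite(f"pics/{n}0.png",im[:,:,::-1])
    c=imaging.camera_info(n); print(n,np.round(c["intrinsics"],1).tolist(),np.round(c["extrinsics"],3).tolist())
print(bot.hold_point_z,{k:np.round(v,3) for k,v in read_state().items()})
E
```

```text
pics
workcell.py
scene [[368.9, 0.0, 312.4], [0.0, 368.9, 198.9], [0.0, 0.0, 1.0]] [[-0.73, -0.285, 0.621, -0.322], [-0.683, 0.277, -0.676, 0.881], [0.02, -0.917, -0.397, 0.616], [0.0, 0.0, 0.0, 1.0]]
top [[385.8, 0.0, 318.6], [0.0, 385.8, 201.3], [0.0, 0.0, 1.0]] [[-0.016, -0.983, 0.181, 0.315], [-0.999, 0.021, 0.029, -0.029], [-0.032, -0.181, -0.983, 1.294], [0.0, 0.0, 0.0, 1.0]]
0.0187 {'time': np.float64(0.1), 'q': array([-1.205,  0.265,  1.605, -0.   ,  1.274, -0.037]), 'joint_vel': array([-0.002, -0.002, -0.003,  0.   ,  0.   , -0.001]), 'joint_torque': array([ 0.0000e+00, -5.1671e+01, -3.6859e+01, -0.0000e+00,  6.0000e-03,
        0.0000e+00]), 'tool_pos': array([ 0.264, -0.62 ,  0.23 ]), 'tcp_rot': array([-3.076e+00, -6.280e-01,  1.000e-03]), 'wrist_force': array([ 0.511, -1.123,  0.523]), 'torque': array([-0.009,  0.044, -0.023]), 'grip_force': np.float64(0.0), 'width': np.float64(1.001)}
```

View pics/scene0.png

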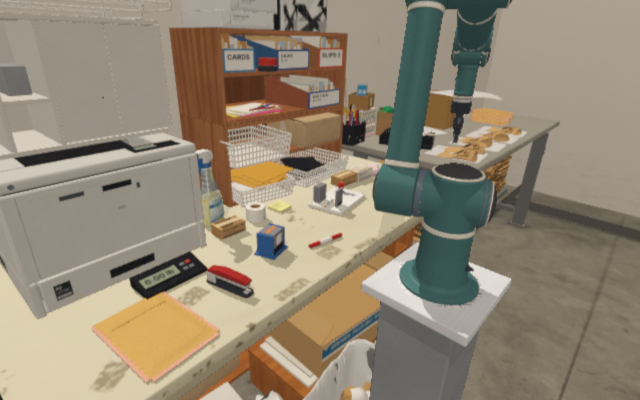

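View pics/top0.png

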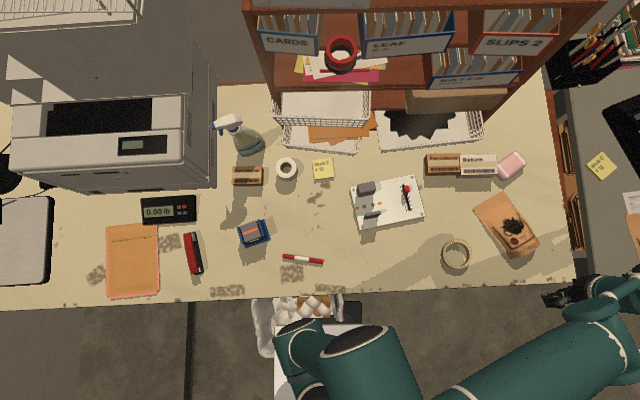

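The top view shows the blue rack with the magazine at about (253,233), the white dispenser at about (387,202) with its red knob near (406,195), and the marker, stapler, pad and rolls around them. I'll enlarge both regions and make coarse measurements.

```bash
cat > h.py <<'E'
from workcell import bot, imaging, ticket, read_state
import cv2,numpy as np
from scipy.spatial.transform import Rotation as R
def ray(ci,uv,z):
    K,T=np.array(ci["intrinsics"]),np.array(ci["extrinsics"])
    uv=np.atleast_2d(uv).astype(float)
    d=np.c_[uv,np.ones(len(uv))]@np.linalg.inv(K).T@T[:3,:3].T
    return (T[:3,3]+d*((z-T[2,3])/d[:,2])[:,None])[:,:2]
def proj(ci,p):
    K,T=np.array(ci["intrinsics"]),np.array(ci["extrinsics"])
    c=(np.atleast_2d(p)-T[:3,3])@T[:3,:3]@K.T
    return c[:,:2]/c[:,2:]
def mask(im,lo,hi):
    return cv2.inRange(cv2.cvtColor(im,cv2.COLOR_RGB2HSV),np.array(lo),np.array(hi))
def blobs(m,amin=8):
    n,l,s,c=cv2.connectedComponentsWithStats(m)
    return [(np.argwhere(l==i)[:,::-1],c[i],s[i,4]) for i in range(1,n) if s[i,4]>=amin]
E
python3 - <<'E'
from h import *
im=cv2.imread("pics/top0.png")[:,:,::-1].copy(); ci=imaging.camera_info("top")
a=cv2.resize(im[210:260,220:285],None,fx=6,fy=6,interpolation=2); b=cv2.resize(im[165:240,340:435],None,fx=4,fy=4,interpolation=2)
o=np.zeros((300,780,3),np.uint8); o[:,:390]=a; o[:,390:770]=b; cv2.imwrite("pics/crop.png",o[:,:,::-1])
sub=np.zeros_like(im); sub[170:260,220:440]=im[170:260,220:440]
for name,lo,hi,z in [("orange",(5,110,110),(20,255,255),.076),("blue",(100,120,40),(125,255,255),.076),("red",(172,150,90),(180,255,255),.06),("red0",(0,150,90),(4,255,255),.06),("white",(0,0,200),(180,30,255),.018)]:
    for p,c,s in blobs(mask(sub,lo,hi)):
        r=cv2.minAreaRect(ray(ci,p,z).astype(np.float32)*1000)
        print(name,s,c.round(1),ray(ci,c,z).round(3),"rect",np.round(r[0]),np.round(r[1]),round(r[2],1))
E
```

```text
orange 8 [233.1 170.9] [[0.648 0.286]] rect [647. 287.] [7. 7.] 1.4
orange 99 [249.2 179.6] [[0.617 0.232]] rect [628. 242.] [96. 44.] 88.7
orange 33 [433.5 171.1] [[ 0.631 -0.365]] rect [ 631. -365.] [35.  7.] 88.6
orange 10 [379.2 203. ] [[ 0.53  -0.186]] rect [ 530. -187.] [10.  6.] 88.8
orange 8 [356.5 207.5] [[ 0.517 -0.113]] rect [ 517. -113.] [10.  3.] 88.8
orange 49 [249.7 230.9] [[0.449 0.228]] rect [449. 228.] [ 9. 50.] 17.5
blue 212 [257.  233.6] [[0.44  0.205]] rect [442. 217.] [69. 89.] 18.2
red0 28 [406.2 188.6] [[ 0.579 -0.278]] rect [ 577. -278.] [16. 20.] 88.7
red0 42 [288.1 256. ] [[0.368 0.107]] rect [368. 108.] [34. 12.] 79.7
red0 11 [312.3 258.6] [[0.359 0.031]] rect [359.  30.] [22.  3.] 89.0
```

View pics/crop.png

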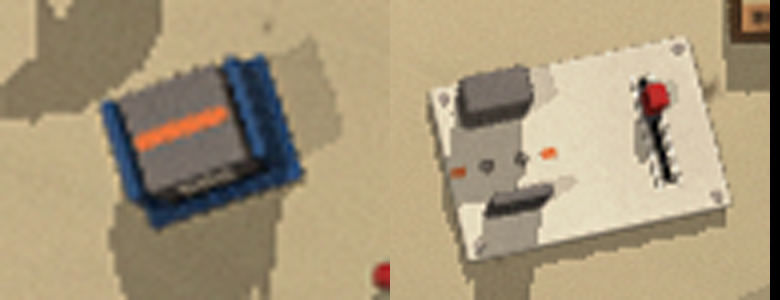

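```bash
cat >> h.py <<'E'
def to(x,y,z,yaw=None):
    "print shift to target in present tool axes (shift first, turn after)"
    s=read_state(); M=R.from_rotvec(s["tcp_rot"]).as_matrix()
    y0=np.degrees(np.arctan2(M[1,0],M[0,0]))
    d=M.T@(np.array([x,y,z])-s["tool_pos"])
    print("t",round(s["time"],2),"pos",s["tool_pos"].round(4),"yaw",y0.round(2),"tilt",M[:,2].round(4),"shift",d.round(4),"len",np.linalg.norm(d).round(3),
      "" if yaw is None else "turn %.4f"%-np.radians((yaw-y0+180)%360-180),"F",s["wrist_force"].round(1),"w",round(s["width"],3),"grip",round(s["grip_force"],1))
E
python3 - <<'E'
from h import *
ci=imaging.camera_info("top")
print(ray(ci,[[379.2,203],[356.5,207.5]],.018).round(4))
w=imaging.camera_info("wrist");T=np.array(w["extrinsics"]);s=read_state();M=R.from_rotvec(s["tcp_rot"]).as_matrix()
print("cam in tool",(M.T@(T[:3,3]-s["tool_pos"])).round(3),(M.T@T[:3,:3]).round(3).tolist(),np.round(w["intrinsics"],0).tolist())
to(.5,-.2,.3,13)
E
```

```text
[[ 0.5406 -0.1937]
 [ 0.5269 -0.1175]]
cam in tool [ 0.079  0.001 -0.142] [[-0.002, -0.951, -0.308], [1.0, -0.001, -0.001], [0.0, -0.308, 0.951]] [[279.0, 0.0, 322.0], [0.0, 279.0, 202.0], [0.0, 0.0, 1.0]]
t 0.1 pos [ 0.2643 -0.6204  0.23  ] yaw 23.08 tilt [-8.0e-04  1.9e-03 -1.0e+00] shift [ 0.3816 -0.2945 -0.0693] len 0.487 turn 0.1759 F [ 0.5 -1.1  0.5] w 1.001 grip 0.0
```

Request:
jog_arm([
  [0.045,-0.034,-0.008,0],
  [0.045,-0.034,-0.008,0],
  [0.045,-0.034,-0.008,0],
  [0.045,-0.034,-0.008,0],
  [0.045,-0.034,-0.008,0],
])

```text
time: 0.72
tool_pos: [0.4054, -0.3745, 0.2711]
tcp_rot: [-3.078, -0.628, 0.0]
wrist_force: [1.1, -0.5, -0.2]
width: 0.996
grip_force: 0.0
```

Request:
jog_arm([
  [0.045,-0.034,-0.008,0],
  [0.045,-0.034,-0.008,0],
  [0.045,-0.034,-0.008,0],
  [0.022,-0.022,-0.005,0.176],
  [0,0,0,0],
], aperture=1.0)

```text
time: 1.35
tool_pos: [0.5015, -0.1988, 0.3004]
tcp_rot: [-3.121, -0.361, -0.0]
wrist_force: [-0.3, -1.1, -1.0]
width: 1.003
grip_force: 0.0
```

```bash
python3 - <<'E'
from h import *
to(.5,-.2,.3,13)
ci=imaging.camera_info("wrist"); im=imaging.read_camera("wrist"); cv2.imwrite("pics/w1.png",im[:,:,::-1])
np.save("w1.npy",np.array(ci["extrinsics"]))
for name,lo,hi,z in [("orange",(5,110,110),(20,255,255),.018),("red0",(0,150,90),(4,255,255),.06),("red1",(175,150,90),(180,255,255),.06)]:
    for p,c,s in blobs(mask(im,lo,hi),15):
        print(name,s,c.round(1),ray(ci,c,z).round(4))
E
```

```text
t 1.35 pos [ 0.5015 -0.1988  0.3004] yaw 13.21 tilt [ 2.e-04  2.e-04 -1.e+00] shift [-0.0017  0.0009  0.0004] len 0.002 turn 0.0037 F [-0.3 -1.1 -1. ] w 1.003 grip 0.0
orange 110 [19.6  2.5] [[0.6208 0.2325]]
orange 2951 [506.8  76.3] [[ 0.6828 -0.4214]]
orange 233 [217.   59.8] [[ 0.6118 -0.0251]]
orange 24 [147.5  69.6] [[0.5777 0.0674]]
orange 38 [179.   71.6] [[0.585  0.0247]]
orange 35 [65.8 77.2] [[0.5419 0.1783]]
orange 479 [185.2  85.1] [[0.5694 0.0149]]
orange 21 [67.4 93.6] [[0.5202 0.1772]]
orange 68 [558.2 100.9] [[ 0.6696 -0.5068]]
orange 17 [218.4  99.9] [[ 0.5604 -0.0328]]
orange 79 [547.1 103.1] [[ 0.6632 -0.4927]]
orange 155 [574.5 109.8] [[ 0.6639 -0.5356]]
orange 110 [198.5 107.8] [[ 0.5432 -0.0061]]
orange 15 [211.7 104.1] [[ 0.5527 -0.0242]]
orange 16 [583.9 105.4] [[ 0.6723 -0.5458]]
orang
[... 2504 characters left out ...]
83 ]]
orange 29 [372.9 291.7] [[ 0.3012 -0.3386]]
orange 26 [399.  291.2] [[ 0.3129 -0.3836]]
orange 18 [370.1 301.4] [[ 0.2802 -0.3396]]
orange 17 [623. 301.] [[ 0.385  -0.7842]]
orange 58 [485.7 306.2] [[ 0.3182 -0.5471]]
orange 19 [530.6 309.5] [[ 0.3301 -0.63  ]]
orange 58 [547.1 315.4] [[ 0.3249 -0.6656]]
orange 20 [563.4 311.8] [[ 0.3392 -0.6909]]
orange 15 [554.3 323. ] [[ 0.3123 -0.6866]]
orange 21 [591.8 329.9] [[ 0.3139 -0.7626]]
orange 18 [561.3 329.4] [[ 0.3017 -0.7063]]
orange 15 [596.4 332. ] [[ 0.3113 -0.7736]]
orange 33 [582.4 335.1] [[ 0.2987 -0.7517]]
red0 156 [395.4 126.1] [[ 0.5828 -0.2798]]
red0 213 [117.2 197.9] [[0.3971 0.0787]]
red0 181 [170.8 217.9] [[0.3835 0.0018]]
```

View pics/w1.png

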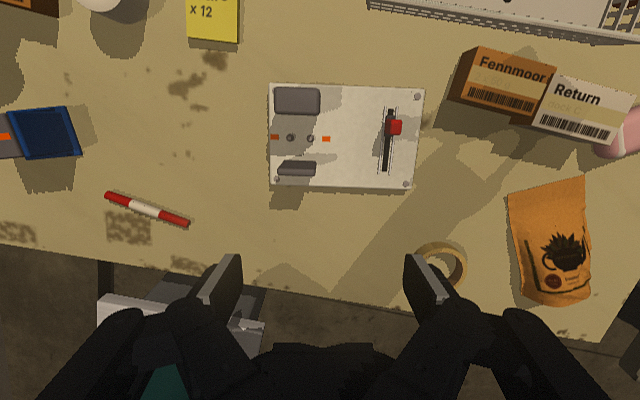

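The wrist view shows the orange marks at (274,136) and (326,138), the pegs at (290,137) and (309,138), and the knob at (395,126). I'll take a closer look over the seat.

Request:
jog_arm([
  [0.03,-0.03,0.04,0.02],
  [0.015,-0.015,0.05,0.02],
  [0,0,0.045,0],
  [0,0,0,0],
  [0,0,0,0],
])

```text
time: 2.02
tool_pos: [0.5353, -0.1483, 0.1666]
tcp_rot: [3.127, 0.292, 0.002]
wrist_force: [0.2, 0.5, -0.1]
width: 1.0
grip_force: 0.0
```

```bash
cat >> h.py <<'E'
def seat(tag,ctr=(.535,-.157),rad=.07):
    to(*ctr,.17,11); ci=imaging.camera_info("wrist"); im=imaging.read_camera("wrist"); cv2.imwrite(f"pics/{tag}.png",im[:,:,::-1])
    for name,lo,hi,z in [("orange",(5,110,110),(20,255,255),.018),("red",(0,150,90),(4,255,255),.06),("dark",(0,0,0),(180,60,120),.032)]:
        for p,c,s in blobs(mask(im,lo,hi),40):
            w=ray(ci,c,z)[0]
            if np.hypot(*(w-ctr))<(.15 if name=="red" else rad): print(name,s,c.round(1),w.round(4),p.min(0),p.max(0))
E
python3 -c "
from h import *
seat('w2')"
```

```text
t 2.02 pos [ 0.5353 -0.1483  0.1666] yaw 10.67 tilt [ 1.2e-03 -6.0e-04 -1.0e+00] shift [-0.0019  0.0085 -0.0034] len 0.009 turn -0.0057 F [ 0.2  0.5 -0.1] w 1.0 grip 0.0
orange 88 [294.1 190.5] [ 0.5281 -0.1193] [289 187] [300 194]
orange 89 [365.4 189.7] [ 0.543 -0.195] [360 186] [371 194]
red 373 [471.2 174.5] [ 0.5848 -0.2775] [454 162] [481 187]
dark 2351 [332.8 151. ] [ 0.5791 -0.1514] [297 130] [367 172]
dark 906 [336.2 240. ] [ 0.4852 -0.1739] [308 220] [359 255]
```

View pics/w2.png

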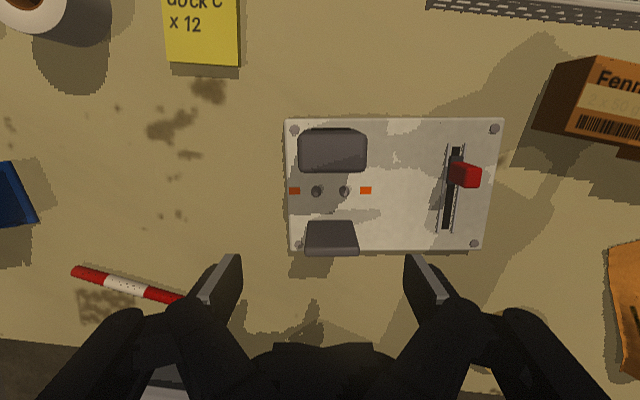

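Seat is at (0.5356, -0.1571) with yaw 11.1°, and both views agree. The next stop is above the rack.

Request:
jog_arm([
  [0,-0.02,-0.04,0],
  [0,-0.04,-0.03,0],
  [-0.002,-0.055,-0.01,0],
  [-0.002,-0.055,0,0],
  [-0.002,-0.055,0,0],
])

```text
time: 2.7
tool_pos: [0.4885, 0.0741, 0.2492]
tcp_rot: [-3.128, -0.292, -0.011]
wrist_force: [-0.6, 0.7, 0.3]
width: 1.001
grip_force: 0.0
```

Request:
jog_arm([
  [-0.002,-0.055,0,0],
  [-0.003,-0.055,0,0],
  [-0.003,-0.05,0,0],
  [0,0,0,-0.185],
  [0,0,0,-0.185],
])

```text
time: 3.32
tool_pos: [0.4508, 0.2298, 0.2486]
tcp_rot: [-3.017, -0.875, -0.009]
wrist_force: [0.8, -0.5, -0.0]
width: 1.002
grip_force: 0.0
```

Request:
jog_arm([
  [0,0,0,-0.188],
  [0,0,0,-0.188],
  [0,0,0,-0.188],
  [0,0,0,-0.188],
  [0,0,0,-0.188],
])

```text
time: 3.95
tool_pos: [0.4512, 0.2288, 0.2487]
tcp_rot: [2.297, 2.14, 0.008]
wrist_force: [-0.4, 0.2, 0.2]
width: 0.996
grip_force: 0.0
```

Request:
jog_arm([
  [0,0,0,-0.188],
  [0,0,0,-0.188],
  [0,0,0,0],
  [0,0,0,0],
])

```text
time: 4.45
tool_pos: [0.4504, 0.2287, 0.247]
tcp_rot: [1.87, 2.523, 0.004]
wrist_force: [-0.5, -0.8, -0.6]
width: 1.002
grip_force: 0.0
```

```bash
cat >> h.py <<'E'
def stripe(tag,ctr,z):
    ci=imaging.camera_info("wrist"); im=imaging.read_camera("wrist"); cv2.imwrite(f"pics/{tag}.png",im[:,:,::-1])
    for p,c,s in blobs(mask(im,(5,110,110),(20,255,255)),60):
        w=ray(ci,p,z); r=cv2.minAreaRect(w.astype(np.float32)*1000)
        if np.hypot(*(w.mean(0)-ctr))<.06: print("stripe",s,c.round(1),w.mean(0).round(4),np.round(r[0],1),np.round(r[1],1),round(r[2],1))
E
python3 -c "
from h import *
to(.449,.228,.25,108)
stripe('w3',(.449,.228),.076)"
```

```text
t 4.45 pos [0.4504 0.2287 0.247 ] yaw 106.91 tilt [ 0.0026  0.0011 -1.    ] shift [-0.0003 -0.0016 -0.003 ] len 0.003 turn -0.0190 F [-0.5 -0.8 -0.6] w 1.002 grip 0.0
stripe 318 [321.6 184. ] [0.4503 0.227 ] [450.5 226.7] [ 8.8 50.3] 18.8
```

View pics/w3.png

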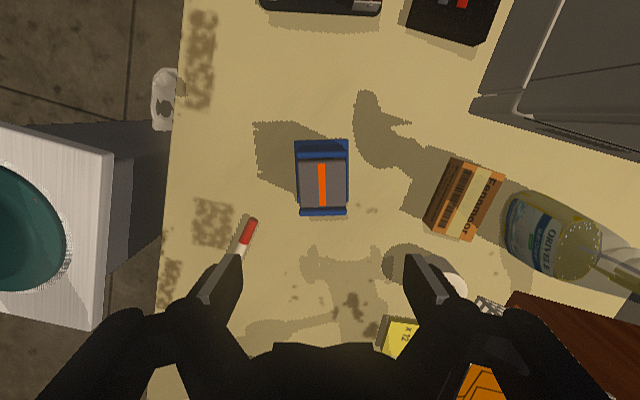

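The stripe is at pixel (322,184), which puts the magazine at (0.4504, 0.2268) with yaw about 18.5°. The fingers' path is clear, so I'll descend and grip across x.

Request:
jog_arm([
  [-0.002,-0.001,0.05,-0.028],
  [0,0,0.055,0],
  [0,0,0.05,0],
  [0,0,0.04,0],
  [0,0,0.018,0],
], aperture=1.0)

```text
time: 5.12
tool_pos: [0.4476, 0.2257, 0.03]
tcp_rot: [-1.831, -2.55, 0.005]
wrist_force: [-0.7, 0.1, -0.0]
width: 1.001
grip_force: 0.0
```

```bash
python3 -c "
from h import *
to(.4504,.2268,.034,108.5)"
```

```text
t 5.12 pos [0.4476 0.2257 0.03  ] yaw 108.63 tilt [-0.0037 -0.0016 -1.    ] shift [ 0.0001  0.003  -0.004 ] len 0.005 turn 0.0023 F [-0.7  0.1 -0. ] w 1.001 grip 0.0
```

Request:
jog_arm([
  [0,0,0,0],
  [0,0,0,0],
  [0,0,0,0],
  [0,0,0,0],
  [0,0,0,0],
], aperture=0.0, clamp_n=28)

```text
time: 5.75
tool_pos: [0.4505, 0.2271, 0.0339]
tcp_rot: [1.83, 2.552, 0.004]
wrist_force: [-0.7, -0.5, 6.1]
width: 0.652
grip_force: 32.1
```

Request:
jog_arm([
  [0,0,0,0],
  [0,0,0,0],
  [0,0,0,0],
])

```text
time: 6.12
tool_pos: [0.4506, 0.2271, 0.0339]
tcp_rot: [1.83, 2.552, 0.004]
wrist_force: [-0.4, 0.9, 6.5]
width: 0.653
grip_force: 32.1
```

Request:
jog_arm([
  [0,0,-0.01,0],
  [0,0,-0.02,0],
  [0,0,-0.03,0],
  [0,0,-0.03,0],
  [0,0,-0.015,0],
], clamp_n=26)

```text
time: 6.75
tool_pos: [0.4497, 0.2267, 0.1389]
tcp_rot: [1.83, 2.552, 0.003]
wrist_force: [1.3, -0.3, -2.9]
width: 0.653
grip_force: 31.3
```

Request:
jog_arm([
  [-0.02,-0.001,0,0],
  [-0.04,-0.002,0,0],
  [-0.045,-0.002,0,0],
  [-0.045,-0.002,0,0],
  [-0.034,-0.002,0,0],
])

```text
time: 7.38
tool_pos: [0.4991, 0.0476, 0.1364]
tcp_rot: [-1.831, -2.551, 0.002]
wrist_force: [0.1, 0.0, -2.6]
width: 0.65
grip_force: 31.2
```

Request:
jog_arm([
  [0,0,0,0],
  [0,0,0,0],
  [0,0,0.04,0],
  [0,0,0.04,0],
  [0,0,0,0],
])

```text
time: 8.0
tool_pos: [0.4952, 0.0502, 0.0537]
tcp_rot: [-1.824, -2.548, 0.009]
wrist_force: [-0.3, -0.3, -3.7]
width: 0.65
grip_force: 31.0
```

```bash
python3 - <<'E'
from h import *
to(.5,.05,.028,108.5)
stripe('w4',(.5,.05),read_state()["tool_pos"][2]+.042)
E
```

```text
t 8.0 pos [0.4952 0.0502 0.0537] yaw 108.8 tilt [-9.4e-03 -2.0e-04 -1.0e+00] shift [-0.0018  0.0047  0.0257] len 0.026 turn 0.0052 F [-0.3 -0.3 -3.7] w 0.65 grip 31.0
stripe 74 [314.5 177.4] [0.4751 0.1014] [475.  101.9] [ 3.9 11. ] 80.0
stripe 131 [271.8 184.3] [0.4609 0.0938] [461.2  93.4] [12.3  8.4] 63.5
stripe 187 [401.2 253.5] [0.5177 0.083 ] [519.2  82.6] [ 5.6 13.2] 66.1
stripe 1757 [322.4 298.3] [0.4948 0.0522] [495.4  50.5] [ 7.9 47.6] 18.6
stripe 68 [422.  272.4] [0.5292 0.0779] [529.2  77.8] [4.8 4.2] 71.7
```

View pics/w4.png

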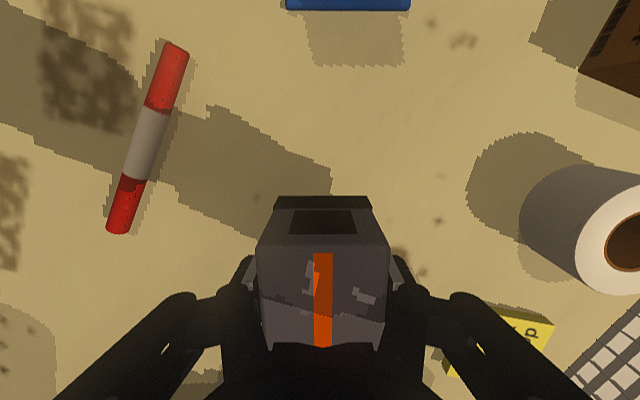

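The view shows the magazine held upright with its stripe at (322,298). The table below is clear: the marker is off to the left, and the label roll and pad to the right. I'll set it down.

Request:
jog_arm([
  [0,0,0.012,0],
  [0,0,0.008,0],
  [0,0,0.003,0],
  [0,0,0,0],
  [0,0,0,0],
])

```text
time: 8.68
tool_pos: [0.5001, 0.0492, 0.0346]
tcp_rot: [1.831, 2.552, 0.001]
wrist_force: [-0.4, -0.4, -2.8]
width: 0.653
grip_force: 31.1
```

```bash
python3 -c "
from h import *
to(.5,.05,.028,108.5)"
```

```text
t 8.68 pos [0.5001 0.0492 0.0346] yaw 108.7 tilt [ 7.e-04  0.e+00 -1.e+00] shift [0.0007 0.0002 0.0066] len 0.007 turn 0.0034 F [-0.4 -0.4 -2.8] w 0.653 grip 31.1
```

Request:
jog_arm([
  [0,0,0.004,0],
  [0,0,0.002,0],
  [0,0,0.001,0],
  [0,0,0.0005,0],
  [0,0,0,0],
])

```text
time: 9.3
tool_pos: [0.4997, 0.0493, 0.0279]
tcp_rot: [-1.831, -2.553, 0.001]
wrist_force: [-5.3, -0.8, 6.8]
width: 0.651
grip_force: 32.2
```

Request:
jog_arm([
  [0,0,0,0],
])

```text
time: 9.43
tool_pos: [0.4997, 0.0493, 0.0279]
tcp_rot: [-1.831, -2.553, 0.001]
wrist_force: [-5.1, -0.2, 6.5]
width: 0.652
grip_force: 32.2
```

Contact confirmed. Next: release, rise, turn to yaw 18.5° and measure the magazine.

Request:
jog_arm([
  [0,0,0,0],
  [0,0,0,0],
  [0,0,0,0],
  [0,0,0,0],
  [0,0,0,0],
], aperture=1.0)

```text
time: 10.05
tool_pos: [0.4997, 0.0493, 0.0267]
tcp_rot: [-1.831, -2.553, 0.0]
wrist_force: [0.1, -0.3, -0.4]
width: 1.0
grip_force: 0.0
```

Request:
jog_arm([
  [0,0,-0.02,0],
  [0,0,-0.045,0],
  [0,0,-0.05,0],
  [0,0,-0.04,0.1],
  [0,0,0,0.188],
])

```text
time: 10.68
tool_pos: [0.5029, 0.0495, 0.1866]
tcp_rot: [2.18, 2.254, 0.01]
wrist_force: [0.5, -0.8, -0.3]
width: 0.998
grip_force: 0.0
```

Request:
jog_arm([
  [0,0,0,0.188],
  [0,0,0,0.188],
  [0,0,0,0.188],
  [0,0,0,0.188],
  [0,0,0,0.188],
])

```text
time: 11.3
tool_pos: [0.4996, 0.0493, 0.1816]
tcp_rot: [-2.969, -1.027, 0.0]
wrist_force: [-0.2, -0.3, 0.3]
width: 1.002
grip_force: 0.0
```

Request:
jog_arm([
  [0,0,0,0.188],
  [0,0,0,0.155],
  [0,0,0,0],
  [0,0,0,0],
  [0,0,0,0],
])

```text
time: 11.92
tool_pos: [0.4997, 0.0493, 0.1818]
tcp_rot: [-3.099, -0.518, 0.0]
wrist_force: [0.1, 0.2, 0.5]
width: 1.001
grip_force: 0.0
```

```bash
python3 - <<'E'
from h import *
to(.5,.05,.028,18.5)
stripe('w5',(.5,.05),.07)
im=imaging.read_camera("wrist")
E
```

```text
t 11.93 pos [0.4997 0.0493 0.1818] yaw 18.98 tilt [-1.e-04  0.e+00 -1.e+00] shift [ 0.0005 -0.0005  0.1538] len 0.154 turn 0.0084 F [0.1 0.2 0.5] w 1.001 grip 0.0
stripe 476 [322.1 199. ] [0.4995 0.0488] [499.5  48.9] [ 8.  49.8] 18.9
stripe 149 [283.4 214.1] [0.4729 0.0794] [472.3  79.1] [21.5 19.6] 19.9
stripe 109 [282.9 235.3] [0.4511 0.0734] [450.8  73.3] [22.9 13.9] 16.8
stripe 96 [298.1 235.2] [0.4561 0.0592] [457.1  59.1] [23.6 12.7] 39.4
```

View pics/w5.png

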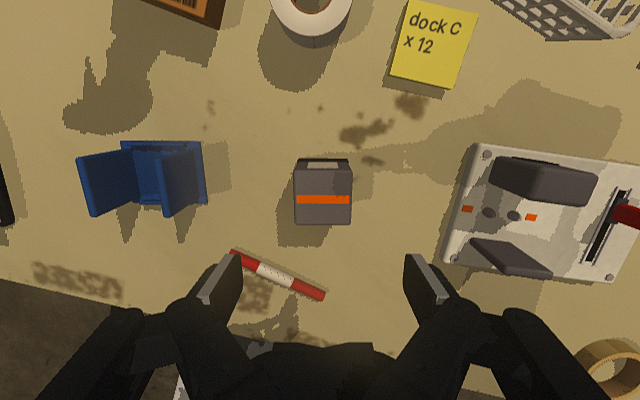

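The magazine stands upright at pixel (322,199), which is (0.4995, 0.0488), and the tool is aligned with it. I'll descend, grip across y and lift.

Request:
jog_arm([
  [0,0,0.04,0],
  [0,0,0.045,0],
  [0,0,0.04,0],
  [0,0,0.02,0],
  [0,0,0.01,0],
], aperture=1.0)

```text
time: 12.65
tool_pos: [0.4987, 0.0492, 0.0254]
tcp_rot: [-3.099, -0.516, 0.004]
wrist_force: [-1.4, 0.2, -0.1]
width: 1.003
grip_force: 0.0
```

Request:
jog_arm([
  [0,0,0,0],
  [0,0,0,0],
])

```text
time: 12.9
tool_pos: [0.5009, 0.0494, 0.028]
tcp_rot: [3.099, 0.516, 0.003]
wrist_force: [-0.3, -0.2, -0.1]
width: 1.0
grip_force: 0.0
```

Request:
jog_arm([
  [0,0,0,0],
  [0,0,0,0],
  [0,0,0,0],
  [0,0,0,0],
  [0,0,0,0],
], aperture=0.0, clamp_n=26)

```text
time: 13.52
tool_pos: [0.5005, 0.0494, 0.0278]
tcp_rot: [-3.099, -0.516, -0.002]
wrist_force: [-1.1, 0.4, 5.8]
width: 0.652
grip_force: 29.7
```

Request:
jog_arm([
  [0,0,0,0],
  [0,0,0,0],
  [0,0,0,0],
])

```text
time: 13.9
tool_pos: [0.5006, 0.0495, 0.0278]
tcp_rot: [-3.099, -0.516, -0.002]
wrist_force: [-1.1, 1.5, 5.9]
width: 0.651
grip_force: 29.7
```

```bash
python3 -c "
from h import *
to(.53555,-.15715,.16,11.1)"
```

```text
t 13.9 pos [0.5006 0.0495 0.0278] yaw 18.89 tilt [ 1.6e-03  3.0e-04 -1.0e+00] shift [-0.0336  0.2069 -0.1322] len 0.248 turn 0.1360 F [-1.1  1.5  5.9] w 0.651 grip 29.7
```

Request:
jog_arm([
  [0,0,-0.01,0],
  [0,0,-0.03,0],
  [0,0,-0.04,0],
  [0,0,-0.04,0],
  [0,0,-0.022,0],
])

```text
time: 14.52
tool_pos: [0.5002, 0.0493, 0.171]
tcp_rot: [3.099, 0.516, 0.004]
wrist_force: [1.1, 0.7, -3.7]
width: 0.655
grip_force: 29.1
```

Request:
jog_arm([
  [-0.004,0.02,0,0],
  [-0.007,0.045,0,0],
  [-0.008,0.05,0,0],
  [-0.008,0.05,0,0],
  [-0.006,0.03,0,0],
])

```text
time: 15.15
tool_pos: [0.5311, -0.148, 0.1683]
tcp_rot: [-3.099, -0.513, 0.002]
wrist_force: [0.3, -0.2, -2.6]
width: 0.655
grip_force: 29.4
```

Request:
jog_arm([
  [0,0.012,0,0.136],
  [0,0,0,0],
  [0,0,0,0],
  [0,0,0,0],
])

```text
time: 15.65
tool_pos: [0.5352, -0.1563, 0.1686]
tcp_rot: [-3.126, -0.307, 0.001]
wrist_force: [-0.7, 0.1, -3.7]
width: 0.651
grip_force: 29.4
```

```bash
python3 - <<'E'
from h import *
to(.53555,-.15715,.16,11.1)
p=read_state()["tool_pos"]
stripe('w6',p[:2],p[2]+.042)
seat('w6b')
E
```

```text
t 15.65 pos [ 0.5352 -0.1563  0.1686] yaw 11.23 tilt [-6.e-04  3.e-04 -1.e+00] shift [0.0002 0.0009 0.0086] len 0.009 turn 0.0023 F [-0.7  0.1 -3.7] w 0.651 grip 29.4
stripe 84 [287.1 187.8] [ 0.5841 -0.1342] [ 584.2 -134.2] [2.7 4.1] 11.1
stripe 83 [357.9 188.2] [ 0.589 -0.16 ] [ 589.1 -160. ] [3.1 3.8] 11.1
stripe 1773 [317.1 306.6] [ 0.5343 -0.155 ] [ 534.3 -156.2] [ 8.2 48. ] 11.2
t 15.7 pos [ 0.5353 -0.1564  0.1687] yaw 11.22 tilt [-3.e-04  2.e-04 -1.e+00] shift [-0.0004  0.0005 -0.0013] len 0.001 turn 0.0038 F [-0.7 -0.  -3.9] w 0.654 grip 29.4
orange 88 [286.9 188.1] [ 0.5281 -0.1192] [281 184] [292 192]
orange 88 [357.9 188.5] [ 0.5425 -0.195 ] [352 185] [363 192]
red 375 [461.8 173.5] [ 0.5848 -0.2774] [446 161] [472 186]
dark 2483 [323.6 148.8] [ 0.5788 -0.1497] [289 128] [357 170]
```

View pics/w6.png

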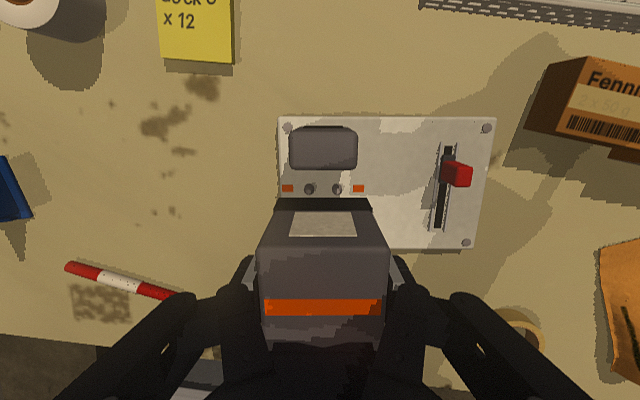

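The magazine is held upright, with its stripe at (317,307) and the pegs visible at (309,188) and (337,188). It is about 1 mm off in each axis, so I'll correct that and descend to just above the pegs.

Request:
jog_arm([
  [0.001,0.001,0.01,0],
  [0,0,0.025,0],
  [0,0,0.03,0],
  [0,0,0.025,0],
  [0,0,0.012,0],
])

```text
time: 16.38
tool_pos: [0.5352, -0.1573, 0.0644]
tcp_rot: [-3.125, -0.304, 0.005]
wrist_force: [-0.7, -0.1, -2.5]
width: 0.655
grip_force: 29.2
```

Request:
jog_arm([
  [0,0,0,0],
  [0,0,0,0],
])

```text
time: 16.62
tool_pos: [0.5377, -0.1583, 0.0678]
tcp_rot: [3.126, 0.304, 0.003]
wrist_force: [-0.2, -0.8, -3.5]
width: 0.652
grip_force: 29.2
```

```bash
python3 -c "
from h import *
to(.5362,-.1573,.0458,11.1)
p=read_state()['tool_pos']
stripe('w7',p[:2],p[2]+.042)"
```

```text
t 16.62 pos [ 0.5377 -0.1583  0.0678] yaw 11.11 tilt [ 1.8e-03 -6.0e-04 -1.0e+00] shift [-0.0013 -0.0013  0.022 ] len 0.022 turn 0.0002 F [-0.2 -0.8 -3.5] w 0.652 grip 29.2
stripe 73 [262.7 225.5] [ 0.5697 -0.1292] [ 569.6 -129.6] [4.2 3.6] 11.0
stripe 1818 [317.7 306.6] [ 0.5368 -0.1572] [ 536.9 -158.7] [ 8.2 49.3] 11.0
```

Request:
jog_arm([
  [-0.001,-0.001,0.003,0],
  [0,0,0.003,0],
  [0,0,0.003,0],
  [0,0,0.002,0],
  [0,0,0,0],
])

```text
time: 17.3
tool_pos: [0.5353, -0.1571, 0.0554]
tcp_rot: [-3.127, -0.304, 0.001]
wrist_force: [0.4, -0.4, -2.9]
width: 0.654
grip_force: 29.2
```

```bash
python3 -c "
from h import *
to(.5362,-.1573,.0458,11.1)"
```

```text
t 17.3 pos [ 0.5353 -0.1571  0.0554] yaw 11.1 tilt [-6.e-04  2.e-04 -1.e+00] shift [0.0009 0.0003 0.0096] len 0.01 turn 0.0000 F [ 0.4 -0.4 -2.9] w 0.654 grip 29.2
```

Pegs are entering (4 mm past the tips) with no contact force. Continuing down.

Request:
jog_arm([
  [0,0,0.003,0],
  [0,0,0.002,0],
  [0,0,0.002,0],
  [0,0,0.001,0],
  [0,0,0,0],
])

```text
time: 17.92
tool_pos: [0.5355, -0.1572, 0.0477]
tcp_rot: [-3.127, -0.304, 0.0]
wrist_force: [0.0, -0.6, -2.8]
width: 0.65
grip_force: 29.2
```

Request:
jog_arm([
  [0,0,0.001,0],
  [0,0,0.001,0],
  [0,0,0.0005,0],
  [0,0,0,0],
])

```text
time: 18.42
tool_pos: [0.5356, -0.1572, 0.0458]
tcp_rot: [3.127, 0.304, 0.0]
wrist_force: [-2.5, 0.6, 3.1]
width: 0.649
grip_force: 29.8
```

```bash
python3 -c "
from h import *
to(.5355,-.1573,.0458,11.1)"
```

```text
t 18.43 pos [ 0.5356 -0.1572  0.0458] yaw 11.11 tilt [ 1.e-04 -0.e+00 -1.e+00] shift [-0.0001  0.      0.    ] len 0.0 turn 0.0001 F [-2.5  0.6  3.1] w 0.649 grip 29.8
```

Seat contact is at exactly the expected height. I'll press lightly, release, rise and look.

Request:
jog_arm([
  [0,0,0.001,0],
  [0,0,0,0],
])

```text
time: 18.68
tool_pos: [0.5356, -0.1573, 0.0458]
tcp_rot: [-3.127, -0.304, 0.0]
wrist_force: [-5.9, 1.6, 9.8]
width: 0.647
grip_force: 30.7
```

Request:
jog_arm([
  [0,0,0,0],
  [0,0,0,0],
  [0,0,0,0],
  [0,0,0,0],
  [0,0,0,0],
], aperture=1.0)

```text
time: 19.3
tool_pos: [0.5355, -0.1572, 0.0442]
tcp_rot: [-3.127, -0.304, 0.0]
wrist_force: [-0.0, 0.5, 0.5]
width: 1.004
grip_force: 0.0
```

Request:
jog_arm([
  [0,0,-0.02,0],
  [0,0,-0.04,0],
  [0,0,-0.045,0],
  [0,0,-0.02,0],
  [0,0,0,0],
])

```text
time: 19.92
tool_pos: [0.5372, -0.1578, 0.1716]
tcp_rot: [3.125, 0.304, 0.007]
wrist_force: [-0.2, -0.4, -0.5]
width: 0.999
grip_force: 0.0
```

Request:
jog_arm([
  [0,0,0,0],
  [0,0,0,0],
])

```text
time: 20.18
tool_pos: [0.5343, -0.1568, 0.1673]
tcp_rot: [-3.125, -0.304, 0.005]
wrist_force: [-0.2, -0.7, 1.1]
width: 0.997
grip_force: 0.0
```

```bash
python3 - <<'E'
from h import *
to(.5356,-.1572,.17,11.1)
stripe('w8',(.5356,-.1572),.088)
seat('w8')
E
```

```text
t 20.18 pos [ 0.5343 -0.1568  0.1673] yaw 11.1 tilt [-0.0032  0.0011 -1.    ] shift [ 0.0012  0.0006 -0.0027] len 0.003 turn 0.0001 F [-0.2 -0.7  1.1] w 0.997 grip 0.0
stripe 68 [285.  187.3] [ 0.548  -0.1235] [ 547.8 -123.5] [5.9 6.7] 11.0
stripe 599 [323.5 209.5] [ 0.5351 -0.1582] [ 535.1 -158.2] [ 8.  49.9] 11.1
t 20.23 pos [ 0.5345 -0.1569  0.1675] yaw 11.1 tilt [-0.003  0.001 -1.   ] shift [ 0.0005  0.0002 -0.0025] len 0.003 turn 0.0018 F [-0.2 -0.5 -0.4] w 0.999 grip 0.0
orange 59 [260.2 181.4] [ 0.5291 -0.0904] [252 175] [267 189]
orange 71 [285.1 187.5] [ 0.5275 -0.1176] [281 184] [289 191]
orange 50 [360.4 187.6] [ 0.5429 -0.1975] [357 184] [363 191]
orange 599 [323.5 209.5] [ 0.5107 -0.1631] [294 205] [353 214]
red 375 [462.8 172.4] [ 0.5847 -0.2776] [446 160] [473 185]
dark 5123 [325.1 175.9] [ 0.5514 -0.1569] [285 126] [357 238]
dark 276 [332.1 247.3] [ 0.4739 -0.1801] [306 241] [350 252]
```

View pics/w8.png

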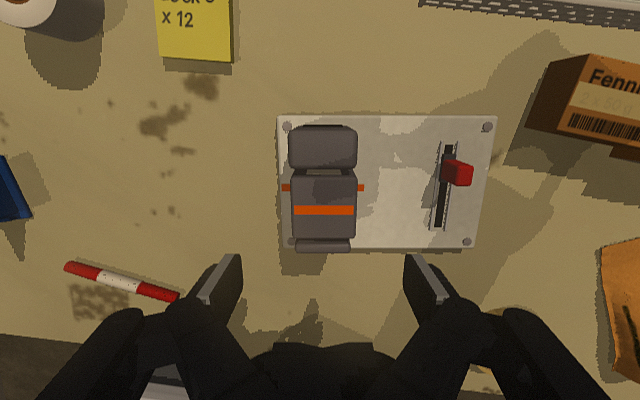

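The magazine is seated: the stripe at (323,209) measures 49.9 mm at seated height and lies over the seat in line with the marks. Next is the knob.

Request:
jog_arm([
  [0.006,0.03,0,0],
  [0.008,0.045,0,0],
  [0.006,0.035,0,0],
  [0.003,0.018,0,0],
  [0,0,0,0],
], aperture=0.45)

```text
time: 20.9
tool_pos: [0.5826, -0.2789, 0.1685]
tcp_rot: [-3.126, -0.302, 0.002]
wrist_force: [0.0, 0.2, -0.4]
width: 0.449
grip_force: 0.0
```

Request:
jog_arm([
  [0,0,0,0],
  [0,0,0,0],
])

```text
time: 21.15
tool_pos: [0.5824, -0.2771, 0.1692]
tcp_rot: [-3.126, -0.305, 0.001]
wrist_force: [0.8, -0.7, 0.3]
width: 0.446
grip_force: 0.0
```

```bash
python3 - <<'E'
from h import *
to(.5823,-.2804,.034,11.1)
ci=imaging.camera_info("wrist"); im=imaging.read_camera("wrist")
for p,c,s in blobs(mask(im,(0,150,140),(4,255,255)),60):
    r=cv2.minAreaRect(ray(ci,p,.06).astype(np.float32)*1000); print(s,c.round(0),np.round(r[0]),np.round(r[1]),round(r[2]))
cv2.imwrite("pics/w9.png",im[:,:,::-1])
E
```

```text
t 21.15 pos [ 0.5824 -0.2771  0.1692] yaw 11.16 tilt [-5.e-04  5.e-04 -1.e+00] shift [-0.0007  0.0033  0.1352] len 0.135 turn 0.0011 F [ 0.8 -0.7  0.3] w 0.446 grip 0.0
265 [325. 199.] [ 583. -280.] [18. 13.] 11
81 [ 71. 312.] [405. -33.] [19.  9.] 77
```

View pics/w9.png

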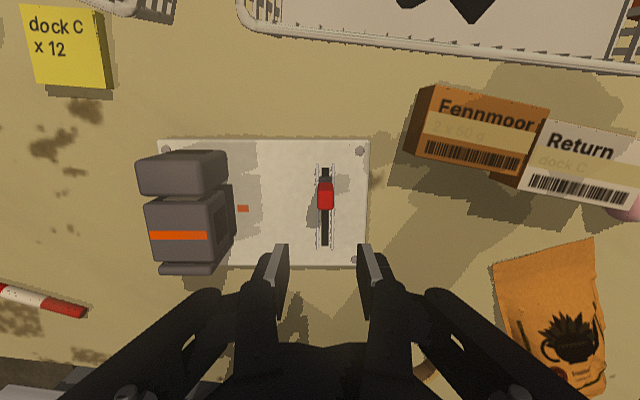

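The knob is at (325,197), which is (0.583, -0.280), and the carton is clear of the fingers. I'll descend and grip it.

Request:
jog_arm([
  [0,0.003,0.035,0],
  [0,0,0.04,0],
  [0,0,0.035,0],
  [0,0,0.018,0],
  [0,0,0.006,0],
])

```text
time: 21.82
tool_pos: [0.5828, -0.2807, 0.0344]
tcp_rot: [-3.126, -0.305, 0.002]
wrist_force: [-0.6, 0.4, 0.5]
width: 0.448
grip_force: 0.0
```

Request:
jog_arm([
  [0,0,0,0],
  [0,0,0,0],
])

```text
time: 22.08
tool_pos: [0.5846, -0.282, 0.0371]
tcp_rot: [3.125, 0.304, 0.004]
wrist_force: [-0.3, 0.3, 0.4]
width: 0.453
grip_force: 0.0
```

```bash
python3 -c "
from h import *
to(.5823,-.2804,.034,11.1)"
```

```text
t 22.07 pos [ 0.5846 -0.282   0.0371] yaw 11.11 tilt [ 0.0027 -0.0014 -1.    ] shift [-0.002  -0.002   0.0031] len 0.004 turn 0.0001 F [-0.3  0.3  0.4] w 0.453 grip 0.0
```

Request:
jog_arm([
  [0,0,0,0],
  [0,0,0,0],
  [0,0,0,0],
  [0,0,0,0],
  [0,0,0,0],
], aperture=0.0, clamp_n=30)

```text
time: 22.7
tool_pos: [0.5838, -0.2796, 0.0369]
tcp_rot: [-3.125, -0.303, -0.001]
wrist_force: [-0.7, 8.1, 7.4]
width: 0.18
grip_force: 31.1
```

Gripped at 0.18, about 15 mm, with 31 N. Now drawing it toward the front.

Request:
jog_arm([
  [-0.005,0,0,0],
  [-0.008,0,0,0],
  [-0.01,0,0,0],
  [-0.008,0,0,0],
  [-0.004,0,0,0],
])

```text
time: 23.32
tool_pos: [0.5503, -0.2862, 0.0369]
tcp_rot: [-3.125, -0.302, -0.005]
wrist_force: [3.2, 8.8, 4.9]
width: 0.185
grip_force: 30.8
```

Request:
jog_arm([
  [-0.002,0,0,0],
  [-0.001,0,0,0],
  [-0.001,0,0,0],
  [0,0,0,0],
])

```text
time: 23.82
tool_pos: [0.5469, -0.2868, 0.0369]
tcp_rot: [-3.125, -0.302, -0.005]
wrist_force: [2.8, 9.0, 5.7]
width: 0.179
grip_force: 30.9
```

```bash
python3 -c "
from h import *
to(.5838,-.2796,.0369,11.1)"
```

```text
t 23.82 pos [ 0.5469 -0.2868  0.0369] yaw 11.05 tilt [ 0.0032  0.0027 -1.    ] shift [ 0.0376 -0.      0.0001] len 0.038 turn -0.0009 F [2.8 9.  5.7] w 0.179 grip 30.9
```

Request:
jog_arm([
  [-0.001,0,0,0],
  [-0.001,0,0,0],
  [-0.001,0,0,0],
  [-0.001,0,0,0],
  [0,0,0,0],
])

```text
time: 24.45
tool_pos: [0.5443, -0.2874, 0.037]
tcp_rot: [-3.125, -0.302, -0.01]
wrist_force: [6.9, 9.6, 1.8]
width: 0.184
grip_force: 30.4
```

```bash
python3 -c "
from h import *
to(.5838,-.2796,.0369,11.1)"
```

```text
t 24.45 pos [ 0.5443 -0.2874  0.037 ] yaw 11.02 tilt [ 0.0058  0.0027 -1.    ] shift [ 0.0402 -0.0001  0.0003] len 0.04 turn -0.0013 F [6.9 9.6 1.8] w 0.184 grip 30.4
```

Request:
jog_arm([
  [-0.001,0,0,0],
  [-0.001,0,0,0],
  [-0.001,0,0,0],
  [0,0,0,0],
])

```text
time: 24.95
tool_pos: [0.544, -0.2874, 0.037]
tcp_rot: [-3.125, -0.301, -0.017]
wrist_force: [14.9, 11.7, -3.4]
width: 0.181
grip_force: 29.8
```

```bash
python3 -c "
from h import *
to(.5838,-.2796,.0369,11.1)"
```

```text
t 24.95 pos [ 0.544  -0.2874  0.037 ] yaw 10.99 tilt [ 0.0109  0.0027 -0.9999] shift [ 0.0405 -0.0001  0.0006] len 0.041 turn -0.0019 F [14.9 11.7 -3.4] w 0.181 grip 29.8
```

At the stop: force climbs while the position holds at 40 mm. Now releasing, rising and checking.

Request:
jog_arm([
  [0,0,0,0],
  [0,0,0,0],
  [0,0,0,0],
  [0,0,0,0],
], aperture=0.5)

```text
time: 25.45
tool_pos: [0.5379, -0.2905, 0.0353]
tcp_rot: [3.127, 0.303, -0.0]
wrist_force: [-0.7, 0.1, 0.2]
width: 0.501
grip_force: 0.0
```

Request:
jog_arm([
  [0,0,-0.03,0],
  [0,0,-0.04,0],
  [0,0,-0.045,0],
  [0,-0.04,-0.02,0],
  [0,-0.05,0,0],
])

```text
time: 26.08
tool_pos: [0.5225, -0.2028, 0.1734]
tcp_rot: [3.124, 0.3, 0.008]
wrist_force: [0.3, 1.7, 0.7]
width: 0.501
grip_force: 0.0
```

Request:
jog_arm([
  [0,-0.03,0,0],
  [0,0,0,0],
  [0,0,0,0],
  [0,0,0,0],
])

```text
time: 26.58
tool_pos: [0.5154, -0.1735, 0.1703]
tcp_rot: [3.127, 0.302, 0.0]
wrist_force: [0.1, -0.0, -0.2]
width: 0.502
grip_force: 0.0
```

```bash
python3 - <<'E'
from h import *
stripe('w10',(.5356,-.1572),.088)
to(.5356,-.1572,.17,11.1)
ci=imaging.camera_info("wrist"); im=imaging.read_camera("wrist")
for p,c,s in blobs(mask(im,(0,150,140),(4,255,255)),60): print(s,c.round(0),ray(ci,c,.06).round(3))
E
```

```text
stripe 90 [347.  166.7] [ 0.5552 -0.187 ] [ 554.9 -187. ] [6.6 8.3] 11.0
stripe 632 [307.8 183.7] [ 0.5351 -0.1582] [ 534.9 -158.3] [ 8.5 49.9] 10.9
t 26.62 pos [ 0.5153 -0.1735  0.1702] yaw 11.04 tilt [-1.e-04 -2.e-04 -1.e+00] shift [ 0.0231 -0.0121  0.0002] len 0.026 turn -0.0011 F [0.4 0.3 0.4] w 0.498 grip 0.0
154 [ 68. 255.] [[0.409 0.068]]
164 [145. 278.] [[ 0.396 -0.009]]
```

View pics/w10.png

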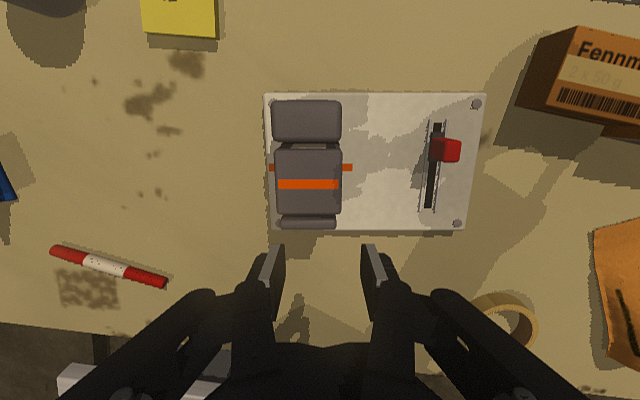

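The knob is back at its rest end at (448,150). The magazine is still seated, with its stripe at (308,184) in the same world position as before, and the other items look undisturbed.

```bash
python3 -c "
from workcell import bot, imaging, ticket, read_state
print(ticket.finish_job())"
```

```text
the job is handed in; nothing more can be done
None
```

The magazine is seated upright on the dispenser's pegs, the feed slide was drawn to its 40 mm stop and snapped back, nothing else looked disturbed in the final view, and the job was handed in at about 27 s.

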